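# Reload the label dispenser under its propped lid

## Task

Raise the lid of the label dispenser by its handle and push the knee of its folding stay down past straight so that it locks and the lid stands up unaided. Then take every spent cardboard core off the spindles and put it into the grey bin, and set every full label roll that stands on the bench fully down on a free spindle, upright, one to a spindle. Leave the lid locked open, and do not disturb the bottle or the jar.

Things in the scene. Friction and masses are not known exactly. Their poses are not given: they have to be found in the camera images.
- case: The label dispenser: an open-topped white box fixed on the bench, 210 (its x) x 270 (its y) x 95 mm high, walls and floor 5 mm, under a grey lid. Origin: centre of its underside; z up, its -x side is the front (three label slots), the lid hinge runs along its rear top edge (+x). Three spindles stand in a row inside; the folding stay is outside its +y wall.
- lid (a joint): Angle of the lid about the hinge, rad: 0 shut, grows as the front edge rises; the stay lets it go to 1.31 (75 degrees). The lid is 210 x 270 x 8 mm, 0.95 kg, about 4 to 5 N at the handle plus a soft-close damper (8 N m s/rad): raise it slowly, 0.25 rad/s or less. Let go unlocked, it sinks slowly, about 0.02 rad/s near the top, 0.1 lower down.
- lid_hinge (a point): Point on the hinge line of the lid, in the middle of the lid's width, at mid thickness when shut (case frame x +105, z +99 mm); the hinge axis itself runs 4 mm lower, at the lid's underside.
- handle (a point): Middle of the lid's handle: a round steel bar, 12 mm thick, 100 mm long, parallel to the hinge and 255 mm from it, held 45 mm clear of the lid's front edge (and of the case's front face) by a post at each end. Shut, it is 99 mm above the bench; at full lift about 345 mm. The bar can turn in a grip that pinches it from above.
- stay (a joint): Opening of the folding stay's knee, rad: 0 folded with the lid shut, 2.92 with both links in line (lid at its highest), 3.17 at the stop past straight; above 3.03 it counts as locked and the lid's own weight holds it there. It unfolds as the lid rises; only the last bit past straight must be pushed, on the knee knob, with 3 to 10 N. Short of 2.92 it folds again as the lid sinks.
- stay_arm: The stay's lower link, a steel rod 135 mm long that carries the knee knob; origin on its pivot. Pushing the knob also lifts the lid again if it has sunk somewhat (best from a lid angle above 1.0). Pushing the raised lid up and back can unlock the stay again.
- knee (a point): On the axis of the black knee knob: a round pin 18 mm thick, sticking out 60 mm sideways (case's +y) from the links' plane; this point is 42 mm out. It moves on a circle of radius 135 mm about the stay pivot, in the case's xz plane. With the lid up, push it down and rearward (about 0.6 to 0.8) to straighten the stay. Locked, it lies 113 mm behind and 75 mm above the pivot.
- stay_pivot (a point): Pivot of the stay's lower link on the outside of the case's +y wall (in the case's frame x -80, y +141, z +83 mm). The upper link is 66 mm long and ends on the lid's side edge, 115 mm from the hinge.
- spindle1 (a point): Foot of the +y end spindle, on the case's inner floor (5 mm above the bench): upright steel pin, 14 mm diameter, 60 mm tall with a tapered tip, 80 mm from its neighbour.
- spindle2 (a point): Foot of the middle spindle, on the case's inner floor (5 mm above the bench): upright steel pin, 14 mm diameter, 60 mm tall with a tapered tip, 80 mm from its neighbour.
- spindle3 (a point): Foot of the -y end spindle, on the case's inner floor (5 mm above the bench): upright steel pin, 14 mm diameter, 60 mm tall with a tapered tip, 80 mm from its neighbour.
- roll1: A full label roll (may be absent): white paper winding 64 mm diameter, 46 mm tall, round a cardboard core 36 mm diameter and 80 mm tall, which sticks out 34 mm on top as a neck to grip; bore 22 mm right through; 0.2 kg. Origin: centre of its underside, z along the bore. Stands on the bench.
- roll2: A full label roll (may be absent): white paper winding 64 mm diameter, 46 mm tall, round a cardboard core 36 mm diameter and 80 mm tall, which sticks out 34 mm on top as a neck to grip; bore 22 mm right through; 0.2 kg. Origin: centre of its underside, z along the bore. Stands on the bench.
- roll3: A full label roll (may be absent): white paper winding 64 mm diameter, 46 mm tall, round a cardboard core 36 mm diameter and 80 mm tall, which sticks out 34 mm on top as a neck to grip; bore 22 mm right through; 0.2 kg. Origin: centre of its underside, z along the bore. Stands on the bench.
- core1: A spent core (may be absent): bare cardboard tube 36 mm diameter, 80 mm tall, bore 22 mm, 40 g. Origin: centre of its underside, z along the bore. Stands on a spindle in the case at the start.
- core2: A spent core (may be absent): bare cardboard tube 36 mm diameter, 80 mm tall, bore 22 mm, 40 g. Origin: centre of its underside, z along the bore. Stands on a spindle in the case at the start.
- core3: A spent core (may be absent): bare cardboard tube 36 mm diameter, 80 mm tall, bore 22 mm, 40 g. Origin: centre of its underside, z along the bore. Stands on a spindle in the case at the start.
- core1_mid (a point): Middle of that core, halfway up its bore.
- core2_mid (a point): Middle of that core, halfway up its bore.
- core3_mid (a point): Middle of that core, halfway up its bore.
- bin: Grey open bin fixed on the bench, 160 (its x) x 200 (its y) x 60 mm high, walls 4 mm. Origin: centre of its underside.
- bottle: Bystander: clear bottle with an orange cap, 66 mm diameter, 150 mm tall, origin under its centre.
- jar: Bystander: amber jar with a white cap, 70 mm diameter, 85 mm tall, origin under its centre.

How it is judged:
On the way:
1. the lid is up, its stay locked past straight, and the fingers touch nothing (value of joint lid above 1.22 rad and value of joint stay above 3.03 rad and contact force between the fingers and anything else below 0.2 N), for 0.3 s.
At the end, for the whole second after the job is handed in: The lid stands above 1.22 rad with the stay locked (joint above 3.03); every roll present stands upright (within 0.12 rad) on a spindle, centred within 8 mm and its underside within 6 mm of the case floor; every spent core present lies or stands in the bin; all at rest (value of joint lid above 1.22 rad and value of joint stay above 3.03 rad and ((horizontal distance between roll1 and spindle1 below 0.008 m and z of roll1 in the frame of spindle1 between -0.004 and 0.006 m) or (horizontal distance between roll1 and spindle2 below 0.008 m and z of roll1 in the frame of spindle2 between -0.004 and 0.006 m) or (horizontal distance between roll1 and spindle3 below 0.008 m and z of roll1 in the frame of spindle3 between -0.004 and 0.006 m)) and angle between each of roll1, roll2, roll3's own z axis and vertical below 0.12 rad and linear speed of each of roll1, roll2, roll3, core1, core2, core3 below 0.02 m/s and ((horizontal distance between roll2 and spindle1 below 0.008 m and z of roll2 in the frame of spindle1 between -0.004 and 0.006 m) or (horizontal distance between roll2 and spindle2 below 0.008 m and z of roll2 in the frame of spindle2 between -0.004 and 0.006 m) or (horizontal distance between roll2 and spindle3 below 0.008 m and z of roll2 in the frame of spindle3 between -0.004 and 0.006 m)) and ((horizontal distance between roll3 and spindle1 below 0.008 m and z of roll3 in the frame of spindle1 between -0.004 and 0.006 m) or (horizontal distance between roll3 and spindle2 below 0.008 m and z of roll3 in the frame of spindle2 between -0.004 and 0.006 m) or (horizontal distance between roll3 and spindle3 below 0.008 m and z of roll3 in the frame of spindle3 between -0.004 and 0.006 m)) and x of core1_mid in the frame of bin between -0.078 and 0.078 m and y of core1_mid in the frame of bin between -0.098 and 0.098 m and z of each of core1_mid, core2_mid, core3_mid in the frame of bin below 0.08 m and x of core2_mid in the frame of bin between -0.078 and 0.078 m and y of core2_mid in the frame of bin between -0.098 and 0.098 m and x of core3_mid in the frame of bin between -0.078 and 0.078 m and y of core3_mid in the frame of bin between -0.098 and 0.098 m); the robot touches nothing.
It fails at once if the bottle is pushed more than 30 mm or tipped (distance of bottle from where it was at the start of the episode above 0.03 m or angle between bottle's own z axis and vertical above 0.4 rad).
It fails at once if the jar is pushed more than 30 mm or tipped (distance of jar from where it was at the start of the episode above 0.03 m or angle between jar's own z axis and vertical above 0.4 rad).
Of roll1, roll2, roll3 only 2 to 3 are there at a start; the rules pass over those that are not, and their reading is None.
Of core1, core2, core3 only 1 to 2 are there at a start; the rules pass over those that are not, and their reading is None.
At some moment in a run one of roll1, roll2, roll3 may be knocked a few centimetres aside while the robot is not near it.
It also fails if it takes over 210 s, if anything falls off the work surface, if the arm or the gripper's body presses on something with over 40 N, if the wrist force passes 120 N, or if a joint passes its speed limit or range.

## Robot

A 7-joint arm with a two-finger parallel gripper is mounted at the origin on the work surface. World frame = base frame: x ahead of the robot, y to its left, z up, the work surface at z = 0. Lengths are in m, angles in rad, forces in N, time in s.
With the tool pointing down it reaches from about 0.425 to 0.875 m from the base axis. Payload 4.7 kg.
Tool frame: the origin (TCP) lies at the very end of the fingers, on their centre line; the grasp point (between the pads) lies 19 mm behind it; z points along the fingers, y is the line along which they close (so a half turn about z gives the same grasp; the last joint's range is limited). The gripper opens to 87 mm and grips with 3 to 60 N. Pads are 19 mm wide; open, the fingers measure 117 mm over their backs; the gripper's body (75 mm by 190 mm) begins 51 mm behind the grasp point.
Start: joints at [-1.328, 0.321, -0.07, 1.45, 0.023, 1.371, -0.057], TCP at [0.147, 0.633, 0.223] pointing down, gripper open.
Joint ranges: [-2.86, 2.86], [-0.3, 2.09], [-1.38, 1.24], [0.06, 2.45], [-1.56, 4.7], [0.09, 2.05], [-2.69, 2.69]. Speed limits (rad/s): [2.57, 2.57, 3.14, 3.14, 3.14, 3.14, 3.14].

## Interface

Orientations are given as a rotation vector (axis times angle).
In Python, from bench import ctrl, get_image, job gives the robot as it stands.
- The arm moves only by the shell command python3 -m crank 'ROWS' [FORCE]. ROWS is JSON, a list that holds one entry, the list of rows, each a list of 5 numbers: the shift along the tool's x, y, z in mm, then the turn about the tool's z in rad, then the closure, from -1 (fully open) to 1 (shut), so that 0 is half open. A call has 1 to 10 rows; each row shifts and turns the commanded pose from where the row before left it, along the tool's axes as they then stand; what a row does not reach is not made up. A row lasts 1/12 s, in which the tool goes at most 41.7 mm and 7.16 degrees, less where a joint would pass 70% of its speed; a pose out of reach is approached as far as the arm can. A call with a gripper value outside its range is refused whole. The fingers move at their own pace and stop on an object; FORCE is the grip in N (left out, the last holds). Time passes only in rows, so rows that do not move let the fingers close. It gives the time, the measured TCP pose, the force, the opening and the grip force at its end, in the units of the state.
- ctrl.get_state(): the state, without advancing time (a new reading comes with each control period).
- get_image(name): name is "side" or "top"; returns a dict with "pixels" (384x512x3 uint8, red, green, blue), "fx", "fy", "cx", "cy" (pixels), "k1" (the pictures are not rectified: a ray, as slopes to the right and down, at radius r is drawn at 1 + k1 r^2 times it, then the intrinsics apply), "T" (4x4, takes a point from camera to world coordinates). Camera axes: x right, y down, z forward; pixel columns grow to the right and rows downward; lengths in m; the calibration is good to about 2 mm. A picture is of the moment at which its call begins. There is no depth.
- job.close_job(): hands the job in; it is judged then, once.
The state is a dict: "time": time; "joint_positions": joint angles; "qd": joint speeds; "joint_torque": joint torques, N m; "position": TCP position; "tool_rot": TCP orientation; "ft_force": force on the tool from outside, world axes, zero at the start; "torque": the same for the moment, N m; "grip_width": opening from 0.0 (shut) to 1.0 (fully open); "grip_force": force on a finger pad.
Only numpy, scipy, OpenCV 4.12 (cv2) and the standard library are available. Lean on these libraries where they do the work, as an engineer would, in place of code of your own. Each camera call takes 0.05 s, during which the arm holds its last target. There are 200 camera calls.

## Working session

There is one attempt and no reset: what is moved stays moved. The work goes in short steps, Python scripts to look and compute and a shell command to move; the robot and the scene stay as the last step left them, time stands still between calls to the robot, and variables do not carry over. Pictures are saved under pics/ and viewed, at most 14 in all, crops included, and the job is handed in when it is done.

```bash
mkdir -p pics; ls; cat > h.py <<'E'
import numpy as np, cv2
from bench import ctrl,get_image,job
def snap(name,fn,crop=None,scale=1):
    im=get_image(name); p=im["pixels"]
    np.savez('last_%s.npz'%name,**im)
    if crop: x0,y0,x1,y1=crop; p=p[y0:y1,x0:x1]
    if scale!=1: p=cv2.resize(p,None,fx=scale,fy=scale,interpolation=cv2.INTER_CUBIC)
    cv2.imwrite('pics/'+fn,cv2.cvtColor(p,cv2.COLOR_RGB2BGR)); return im
def last(n): return np.load('last_%s.npz'%n)
def ray(im,u,v):
    d=np.array([float(im['k1']),0,0,0,0]); K=np.array([[im['fx'],0,im['cx']],[0,im['fy'],im['cy']],[0,0,1]],float)
    xy=cv2.undistortPoints(np.array([[[u,v]]],float),K,d)[0,0]
    T=im['T']; r=T[:3,:3]@np.array([*xy,1]); return T[:3,3],r
def atz(im,u,v,z):
    o,r=ray(im,u,v); return o+r*(z-o[2])/r[2]
def proj(im,P):
    T=np.linalg.inv(im['T']); K=np.array([[im['fx'],0,im['cx']],[0,im['fy'],im['cy']],[0,0,1]],float)
    q,_=cv2.projectPoints(np.atleast_2d(np.array(P,float)),cv2.Rodrigues(T[:3,:3])[0],T[:3,3],K,np.array([float(im['k1']),0,0,0,0])); return q[:,0]
E
python3 - <<'E'
from h import *
for n in('top','side'):
    im=snap(n,n+'0.png',scale=1.5); print(n,im['T'].round(3),im['fx'],im['k1'])
s=ctrl.get_state(); print({k:np.round(v,3) for k,v in s.items()})
E
```

```text
pics
top [[ 0.005 -0.99   0.139  0.431]
 [-1.    -0.007 -0.013  0.018]
 [ 0.013 -0.139 -0.99   1.278]
 [ 0.     0.     0.     1.   ]] 386.19780077251346 -0.09375787452344332
side [[ 0.738 -0.44   0.511 -0.14 ]
 [-0.674 -0.484  0.558 -0.782]
 [ 0.002 -0.756 -0.654  1.007]
 [ 0.     0.     0.     1.   ]] 454.5423232007232 -0.06160806080799858
{'time': np.float64(0.1), 'joint_positions': array([-1.328,  0.322, -0.07 ,  1.452,  0.023,  1.371, -0.057]), 'qd': array([ 0.001, -0.   ,  0.001, -0.003,  0.001,  0.002, -0.002]), 'joint_torque': array([-1.0000e-03, -4.9257e+01, -4.0600e-01, -3.1340e+01, -6.4000e-02,
        3.9000e-02,  0.0000e+00]), 'position': array([0.147, 0.633, 0.222]), 'tool_rot': array([-3.590e-01, -3.121e+00,  3.000e-03]), 'ft_force': array([ 0.216, -0.605, -0.229]), 'torque': array([ 0.002, -0.021,  0.021]), 'grip_force': np.float64(0.0), 'grip_width': np.float64(1.003)}
```

View pics/top0.png

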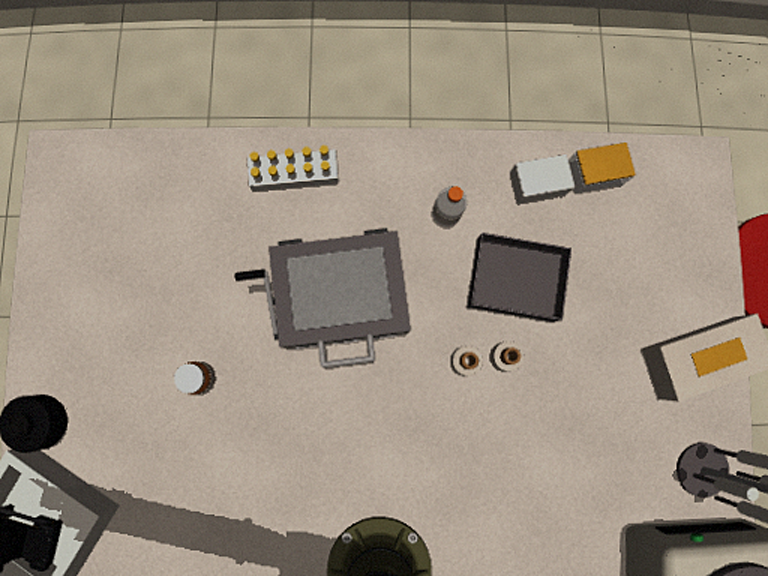

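View pics/side0.png

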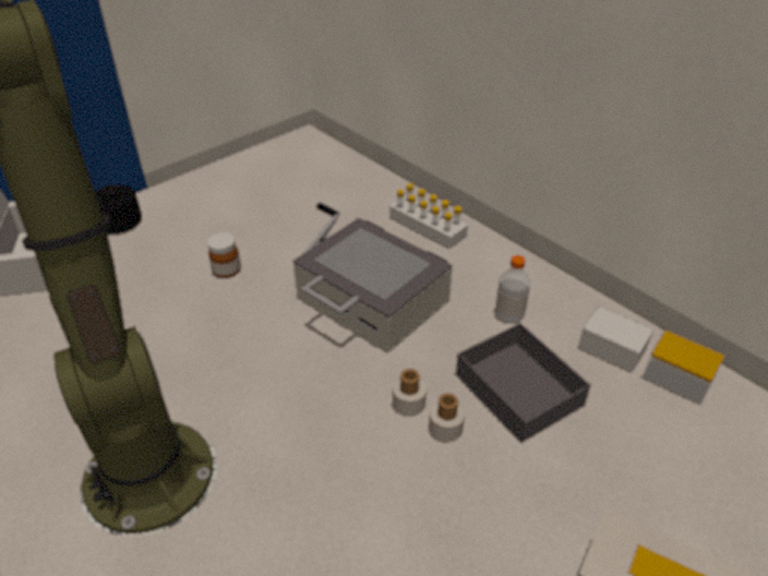

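Two rolls stand in front of the bin, at 1.5x pixels (467,360) and (508,355). The handle bar runs (322,366)-(374,361), the lid corners are (269,247), (397,232), (410,331) and (281,348), the knob is (236,276)-(264,273), and the bin, bottle and jar are clear of these.

```bash
cat >> h.py <<'E'
def lay(c,yaw,pts):
    C,S=np.cos(yaw),np.sin(yaw); return np.array([[c[0]+C*x-S*y,c[1]+S*x+C*y,z] for x,y,z in pts])
E
python3 - <<'E'
from h import *
from scipy.optimize import least_squares
im=last('top')
f=lambda L,z:np.array([atz(im,u/1.5,v/1.5,z)[:2] for u,v in L])
meas=np.array([(269,247),(397,232),(410,331),(281,348)])/1.5
mod=[(105,135,103),(105,-135,103),(-105,-135,103),(-105,135,103)]
r=least_squares(lambda p:(proj(im,lay(p[:2],p[2],np.array(mod)/1000))-meas).ravel(),[0.63,0.05,0.1])
print('case',r.x.round(4),r.fun.round(1))
c,yaw=r.x[:2],r.x[2]
H=lay(c,yaw,[(-.15,0,.099),(-.15,.05,.099),(-.15,-.05,.099),(-.08,.141,.083),(0,.08,.005),(0,0,.005),(0,-.08,.005)])
print('model handle,pivot,spindles',H.round(4)); print(proj(im,H)*1.5)
print('handle meas',f([(322,366),(374,361)],.099))
print('rolls',f([(467,360),(508,355)],.08)); 
print('bin',f([(482,236),(570,248),(558,321),(468,308)],.06), 'bottle',f([(455,194)],.15),'jar',f([(190,378)],.085))
print('knob',f([(236,276),(264,273)],.1))
E
```

```text
case [0.5883 0.0852 0.1346] [-0.3  0.1  0.5 -0.7  1.   0.2 -1.2  0.2]
model handle,pivot,spindles [[0.4396 0.0651 0.099 ]
 [0.4329 0.1146 0.099 ]
 [0.4463 0.0156 0.099 ]
 [0.4901 0.2142 0.083 ]
 [0.5775 0.1645 0.005 ]
 [0.5883 0.0852 0.005 ]
 [0.599  0.006  0.005 ]]
[[348.26951562 362.12324131]
 [323.68965459 365.28347452]
 [372.82265778 358.94122392]
 [276.51485299 336.93789022]
 [305.77280968 299.30578729]
 [341.68016256 294.7483447 ]
 [377.53202461 290.19447283]]
handle meas [[0.43146375 0.11803833]
 [0.44221906 0.0131471 ]]
rolls [[ 0.44516848 -0.17871188]
 [ 0.45555658 -0.26441584]]
bin [[ 0.71149923 -0.2186859 ]
 [ 0.68722105 -0.41173375]
 [ 0.52810707 -0.37892478]
 [ 0.55501254 -0.18559782]] bottle [[ 0.77718    -0.14820381]] jar [[0.4040038  0.39020882]]
knob [[0.61386844 0.29903558]
 [0.62052119 0.24114207]]
```

```bash
cat >> h.py <<'E'
CASE=(0.5883,0.0852);YAW=0.1346
def cw(x,y,z): return lay(CASE,YAW,[(x/1e3,y/1e3,z/1e3)])[0]
def go(*targets,yang=None):
    "tool shifts (mm) through world targets, and turn needed to bring tool y to world angle yang"
    s=ctrl.get_state(); R=cv2.Rodrigues(np.array(s['tool_rot'],float))[0]; p=np.array(s['position'])
    a=np.arctan2(R[1,1],R[0,1])
    print('t',round(s['time'],2),'p',p.round(4),'yang',round(a,3),'zax',R[:,2].round(3),'F',np.round(s['ft_force'],1),'w',round(float(s['grip_width'])*87,1),'gf',round(float(s['grip_force']),1))
    if yang is not None:
        d=(a-yang+np.pi/2)%np.pi-np.pi/2; print('turn',round(d,3),'q7',round(s['joint_positions'][6],2))
        n=-d; Rz=np.array([[np.cos(n),-np.sin(n),0],[np.sin(n),np.cos(n),0],[0,0,1]]); R=Rz@R
    for t in targets:
        print((R.T@(np.array(t)-p)*1000).round(1)); p=np.array(t)
E
python3 -m crank '[[[0,0,0,0.12,0.3],[0,0,0,0.12,0.3],[0,0,0,0.12,0.3],[0,0,0,0.12,0.3],[0,0,0,0.12,0.3],[0,0,0,0.12,0.3],[0,0,0,0.12,0.3],[0,0,0,0.12,0.3],[0,0,0,0.12,0.3],[0,0,0,0.12,0.3]]]' 30
python3 -c "
from h import *
go((.4396,.0651,.222),(.4396,.0651,.080),yang=YAW)"
```

```text
time: 0.93
position: [0.1474, 0.6327, 0.2219]
tool_rot: [2.065, 2.367, -0.002]
ft_force: [-0.4, 0.3, 0.2]
grip_width: 0.379
grip_force: 0.0
t 0.93 p [0.1474 0.6327 0.2219] yang 0.136 zax [-0.    -0.001 -1.   ] F [-0.4  0.3  0.2] w 33.0 gf 0.0
turn 0.002 q7 -1.23
[-6.017e+02  2.134e+02  5.000e-01]
[  0.2   0.  142. ]
```

```bash
python3 -m crank '[[[-30,16,0,0,0.3],[-30,16,0,0,0.3],[-30,16,0,0,0.3],[-30,16,0,0,0.3],[-30,16,0,0,0.3],[-30,16,0,0,0.3],[-30,16,0,0,0.3],[-30,12,0,0,0.3],[-30,12,0,0,0.3],[-30,12,0,0,0.3]]]'
python3 -m crank '[[[-30,10,0,0,0.3],[-30,9,0,0,0.3],[-30,9,0,0,0.3],[-30,9,0,0,0.3],[-30,9,0,0,0.3],[-30,8,0,0,0.3],[-30,7,0,0,0.3],[-30,4,0,0,0.3],[-30,0,0,0,0.3],[-30,0,0,0,0.3]]]'
python3 -c "
from h import *
go((.4396,.0651,.15),(.4396,.0651,.080),yang=YAW)
snap('top','t1.png',(180,160,330,290),4)
"
```

```text
time: 1.77
position: [0.3369, 0.3553, 0.2222]
tool_rot: [-2.058, -2.373, 0.001]
ft_force: [1.2, 0.2, 0.0]
grip_width: 0.354
grip_force: 0.0
time: 2.6
position: [0.4431, 0.0676, 0.2222]
tool_rot: [-2.058, -2.373, 0.001]
ft_force: [0.3, 0.6, -0.2]
grip_width: 0.354
grip_force: 0.0
t 2.6 p [0.4431 0.0676 0.2222] yang 0.142 zax [-0. -0. -1.] F [ 0.3  0.6 -0.2] w 30.8 gf 0.0
turn 0.007 q7 -0.16
[-2.  -3.8 72.2]
[-0.  0. 70.]
```

View pics/t1.png

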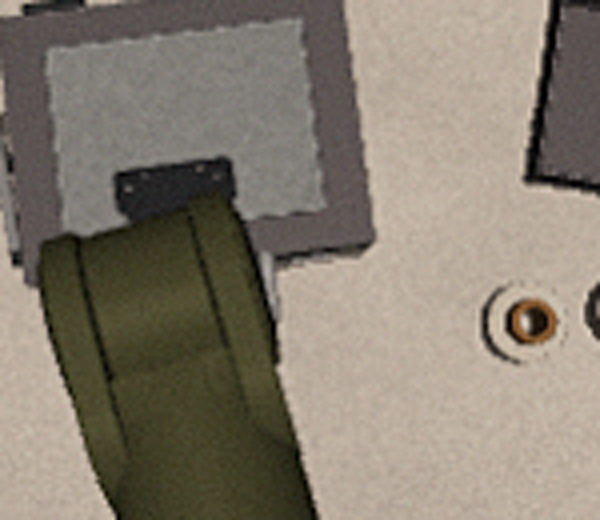

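The arm hides the handle from the top camera. The handle estimate is good to a few mm, within the 30 mm opening, so I descend.

```bash
python3 -m crank '[[[-2,-4.5,20,0,0.3],[0,0,25,0,0.3],[0,0,25,0,0.3],[0,0,20,0,0.3],[0,0,15,0,0.3],[0,0,15,0,0.3],[0,0,12,0,0.3],[0,0,10,0,0.3],[0,0,0,0,0.3]]]'
python3 -m crank '[[[0,0,0,0,1],[0,0,0,0,1],[0,0,0,0,1],[0,0,0,0,1],[0,0,0,0,1]]]' 30
python3 -c "
from h import *
go()"
```

```text
time: 3.4
position: [0.4373, 0.0663, 0.0786]
tool_rot: [-2.057, -2.372, 0.006]
ft_force: [-0.5, -0.7, 0.4]
grip_width: 0.349
grip_force: 0.0
time: 3.82
position: [0.4417, 0.0672, 0.0816]
tool_rot: [2.056, 2.371, 0.008]
ft_force: [6.3, 1.0, -3.9]
grip_width: 0.127
grip_force: 30.0
t 3.82 p [0.4417 0.0672 0.0816] yang 0.142 zax [ 0.006  0.001 -1.   ] F [ 6.3  1.  -3.9] w 11.1 gf 30.0
```

```bash
python3 -c "
import numpy as np
for k in range(15):
    a=.09*k;b=a+.09
    print(k,round(b,2),np.round([255*(np.cos(a)-np.cos(b))/5,-255*(np.sin(b)-np.sin(a))/5],2))"
```

```text
0 0.09 [ 0.21 -4.58]
1 0.18 [ 0.62 -4.55]
2 0.27 [ 1.02 -4.47]
3 0.36 [ 1.42 -4.36]
4 0.45 [ 1.81 -4.22]
5 0.54 [ 2.18 -4.04]
6 0.63 [ 2.53 -3.83]
7 0.72 [ 2.87 -3.58]
8 0.81 [ 3.18 -3.31]
9 0.9 [ 3.46 -3.01]
10 0.99 [ 3.72 -2.69]
11 1.08 [ 3.95 -2.34]
12 1.17 [ 4.14 -1.98]
13 1.26 [ 4.3 -1.6]
14 1.35 [ 4.43 -1.21]
```

```bash
python3 -m crank '[[[0,0.4,-4.6,0,1],[0,0.4,-4.6,0,1],[0,0.4,-4.6,0,1],[0,0.4,-4.6,0,1],[0,0.4,-4.6,0,1],[0,0.6,-4.5,0,1],[0,0.6,-4.5,0,1],[0,0.6,-4.5,0,1],[0,0.6,-4.5,0,1],[0,0.6,-4.5,0,1]]]' 35
python3 -m crank '[[[0,1,-4.5,0,1],[0,1,-4.5,0,1],[0,1,-4.5,0,1],[0,1,-4.5,0,1],[0,1,-4.5,0,1],[0,1.4,-4.4,0,1],[0,1.4,-4.4,0,1],[0,1.4,-4.4,0,1],[0,1.4,-4.4,0,1],[0,1.4,-4.4,0,1]]]'
python3 -c "
from h import *
go()
for a in (.3,.36):print(cw(105-255*np.cos(a),0,95+255*np.sin(a)-19))"
```

```text
time: 4.65
position: [0.446, 0.0677, 0.1258]
tool_rot: [2.056, 2.371, 0.006]
ft_force: [10.2, 1.4, -16.5]
grip_width: 0.128
grip_force: 35.0
time: 5.48
position: [0.4579, 0.0693, 0.1696]
tool_rot: [2.056, 2.37, 0.006]
ft_force: [12.0, 2.6, -18.6]
grip_width: 0.127
grip_force: 35.0
t 5.48 p [0.4579 0.0693 0.1696] yang 0.142 zax [ 0.005  0.    -1.   ] F [ 12.    2.6 -18.6] w 11.0 gf 35.0
[0.45094292 0.06659927 0.15135765]
[0.4558552  0.06726448 0.16582993]
```

```bash
python3 -m crank '[[[0,2.3,-4.2,0,1],[0,2.3,-4.2,0,1],[0,2.3,-4.2,0,1],[0,2.3,-4.2,0,1],[0,2.3,-4.2,0,1],[0,2.5,-4,0,1],[0,2.5,-4,0,1],[0,2.5,-4,0,1],[0,2.4,-4,0,1],[0,2.4,-4,0,1]]]'
python3 -m crank '[[[0,2.5,-3.8,0,1],[0,2.5,-3.8,0,1],[0,2.5,-3.8,0,1],[0,2.5,-3.8,0,1],[0,2.5,-3.8,0,1],[0,2.9,-3.6,0,1],[0,2.9,-3.6,0,1],[0,2.9,-3.6,0,1],[0,2.9,-3.6,0,1],[0,2.9,-3.6,0,1]]]'
python3 -c "
from h import *
go()
for a in (.66,.72):print(cw(105-255*np.cos(a),0,95+255*np.sin(a)-19))"
```

```text
time: 6.32
position: [0.4774, 0.0719, 0.2112]
tool_rot: [-2.056, -2.371, 0.007]
ft_force: [-7.0, -2.0, -10.1]
grip_width: 0.121
grip_force: 35.0
time: 7.15
position: [0.5036, 0.0754, 0.2486]
tool_rot: [-2.056, -2.37, 0.008]
ft_force: [-8.8, -2.2, -8.1]
grip_width: 0.124
grip_force: 35.0
t 7.15 p [0.5036 0.0754 0.2486] yang 0.142 zax [-0.007 -0.001 -1.   ] F [-8.8 -2.2 -8.1] w 10.8 gf 35.0
[0.49272434 0.07225726 0.2323448 ]
[0.50237383 0.07356398 0.24414309]
```

```bash
python3 -m crank '[[[0,3.1,-3.3,0,1],[0,3.1,-3.3,0,1],[0,3.1,-3.3,0,1],[0,3.1,-3.3,0,1],[0,3.1,-3.3,0,1],[0,3.4,-3,0,1],[0,3.4,-3,0,1],[0,3.4,-3,0,1],[0,3.4,-3,0,1],[0,3.4,-3,0,1]]]'
python3 -m crank '[[[0,3.7,-2.7,0,1],[0,3.7,-2.7,0,1],[0,3.7,-2.7,0,1],[0,3.7,-2.7,0,1],[0,3.7,-2.7,0,1],[0,3.9,-2.4,0,1],[0,3.9,-2.4,0,1],[0,3.9,-2.4,0,1],[0,3.9,-2.4,0,1],[0,3.9,-2.4,0,1]]]'
python3 -c "
from h import *
go()
for a in (1.08,1.17,1.25,1.31):print(cw(105-255*np.cos(a),0,95+255*np.sin(a)-19))"
```

```text
time: 7.98
position: [0.5357, 0.0797, 0.2808]
tool_rot: [-2.056, -2.37, 0.009]
ft_force: [-9.6, -2.8, -3.8]
grip_width: 0.122
grip_force: 35.0
time: 8.82
position: [0.5736, 0.0848, 0.3073]
tool_rot: [-2.056, -2.37, 0.007]
ft_force: [-10.6, -3.6, -1.8]
grip_width: 0.126
grip_force: 35.0
t 8.82 p [0.5736 0.0848 0.3073] yang 0.142 zax [-0.006 -0.001 -1.   ] F [-10.6  -3.6  -1.8] w 11.0 gf 35.0
[0.57324865 0.08316176 0.30089924]
[0.59376147 0.08593959 0.3107914 ]
[0.61267036 0.0885002  0.31799108]
[0.62719324 0.09046688 0.32237716]
```

```bash
python3 -m crank '[[[0,4.1,-2,0,1],[0,4.1,-2,0,1],[0,4.1,-2,0,1],[0,4.1,-2,0,1],[0,4.1,-2,0,1],[0,4.2,-1.6,0,1],[0,4.2,-1.6,0,1],[0,4.2,-1.6,0,1],[0,4.2,-1.5,0,1],[0,4.2,-1.5,0,1]]]'
python3 -m crank '[[[0,3.5,-1.1,0,1],[0,3,-1,0,1],[0,1,0,0,1]]]'
python3 -c "
from h import *
go()"
```

```text
time: 9.65
position: [0.6153, 0.0904, 0.3265]
tool_rot: [-2.058, -2.372, 0.005]
ft_force: [-11.3, -3.7, 6.9]
grip_width: 0.126
grip_force: 35.0
time: 9.9
position: [0.6244, 0.0916, 0.3295]
tool_rot: [2.058, 2.372, -0.0]
ft_force: [-6.3, -3.4, 5.1]
grip_width: 0.122
grip_force: 35.0
t 9.9 p [0.6244 0.0916 0.3295] yang 0.141 zax [ 0.001 -0.001 -1.   ] F [-6.3 -3.4  5.1] w 10.6 gf 35.0
```

```bash
python3 -m crank '[[[0,0,0,0,0.3],[0,0,0,0,0.3],[0,0,-15,0,0.3],[0,0,-20,0,0.3],[0,0,-20,0,0.3],[20,0,0,0,0.6],[35,-3,0,0,1],[35,-3,0,0,1],[35,-3,0,0,1],[30,-3,0,0,1]]]'
python3 -c "
from h import *
go(cw(12,188,375),cw(12,188,215),yang=YAW)
im=snap('side','s1.png',(130,60,390,255),3)
for a in(1.15,1.2,1.25): 
  A=np.array([105-115*np.cos(a)+4*np.sin(a),95+115*np.sin(a)+4*np.cos(a)])-[-80,83]; d=np.hypot(*A)
  t=np.arctan2(A[1],A[0])+np.arccos((135**2+d*d-66**2)/270/d)
  k=[-80+135*np.cos(t),183,83+135*np.sin(t)]; print(a,np.round(k),(proj(im,cw(*k))[0]-[130,60])*3)
"
```

```text
time: 10.73
position: [0.5908, 0.249, 0.3827]
tool_rot: [2.053, 2.376, 0.009]
ft_force: [0.3, 0.2, 0.1]
grip_width: 0.063
grip_force: 0.0
t 10.73 p [0.5908 0.249  0.3827] yang 0.145 zax [ 0.005  0.004 -1.   ] F [0.3 0.2 0.1] w 5.5 gf 0.0
turn 0.011 q7 -0.16
[ 26.  -12.5   7.7]
[ -0.5  -0.8 160. ]
1.15 [ -4. 183. 195.] [222.00366525 211.99826935]
1.2 [  3. 183. 190.] [226.60573814 213.1235146 ]
1.25 [ 10. 183. 183.] [232.18237815 215.12440541]
```

View pics/s1.png

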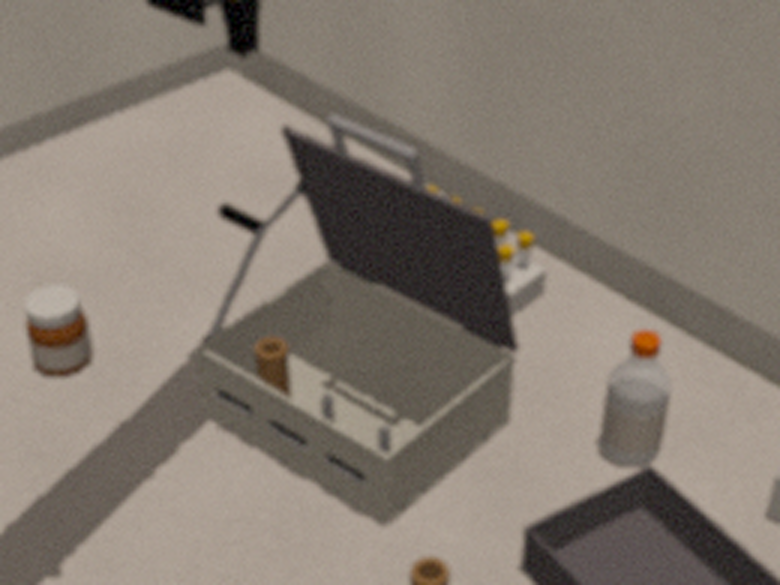

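The lid stands at about 1.25 rad. The knob spans (222,208)-(260,228), as the geometry predicts. One core is on spindle1, the left one at (270,360), and spindles 2 and 3 are free. Next I push the knob down.

```bash
python3 -m crank '[[[13,-5,4,-0.01,1],[13,-5,4,0,1],[0,0,35,0,1],[0,0,35,0,1],[0,0,35,0,1],[0,0,30,0,1],[0,0,20,0,1],[0,0,14,0,1]]]'
python3 -m crank '[[[0,3,-0,0,1],[0,2,6,0,1],[0,3,5,0,1],[0,3,5,0,1],[0,3,5,0,1]]]'
python3 -c "
from h import *
go(cw(33,188,165),yang=YAW)"
```

```text
time: 11.45
position: [0.5761, 0.2684, 0.2012]
tool_rot: [-2.047, -2.382, 0.003]
ft_force: [0.1, -1.0, -0.2]
grip_width: 0.004
grip_force: 0.0
time: 11.87
position: [0.5924, 0.2715, 0.1839]
tool_rot: [2.046, 2.382, 0.005]
ft_force: [-0.5, -0.1, 0.2]
grip_width: 0.005
grip_force: 0.0
t 11.87 p [0.5924 0.2715 0.1839] yang 0.152 zax [ 0.003  0.002 -1.   ] F [-0.5 -0.1  0.2] w 0.4 gf 0.0
turn 0.017 q7 -0.15
[ 3.9  3.9 18.9]
```

```bash
python3 -c "
from h import *
snap('side','s2.png',(170,80,300,180),6)
im=last('side');s=ctrl.get_state();print((proj(im,s['position'])[0]-[170,80])*6)
"
```

```text
[246.69383269 297.82345586]
```

View pics/s2.png

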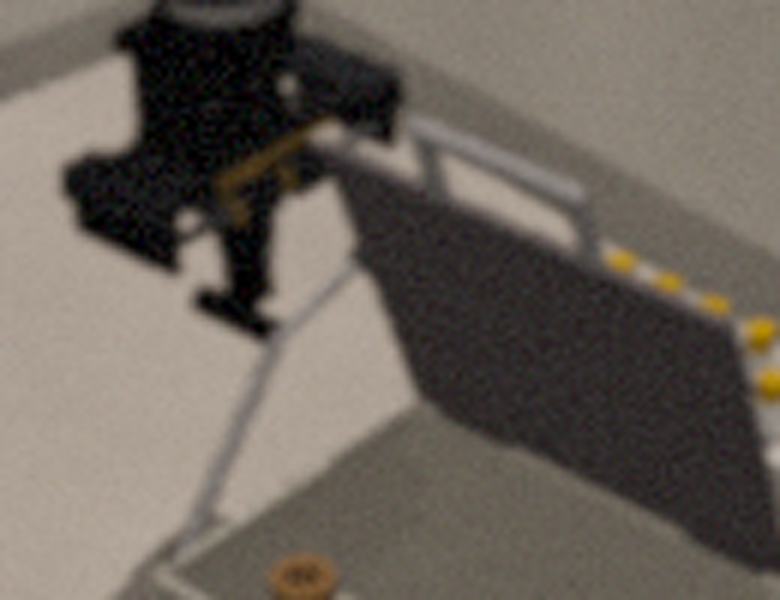

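```bash
python3 -c "
from h import *
im=last('side')
for t in (40,44,46,48,50,54,58,62):
  r=np.radians(t);x=-80+135*np.cos(r);z=83+135*np.sin(r)
  print(t,round(x),round(z),((proj(im,[cw(x,141,z),cw(x,201,z),cw(x,183,z)])-[170,80])*6).round().tolist())
s=ctrl.get_state();p=s['position'];C,S=np.cos(YAW),np.sin(YAW);d=p[:2]-np.array(CASE);print('tcp case',C*d[0]+S*d[1],-S*d[0]+C*d[1],p[2])
"
```

```text
40 23 170 [[298.0, 348.0], [220.0, 309.0], [243.0, 321.0]]
44 17 177 [[289.0, 342.0], [211.0, 304.0], [234.0, 315.0]]
46 14 180 [[284.0, 340.0], [206.0, 301.0], [229.0, 313.0]]
48 10 183 [[279.0, 338.0], [201.0, 299.0], [224.0, 310.0]]
50 7 186 [[274.0, 336.0], [196.0, 297.0], [219.0, 308.0]]
54 -1 192 [[264.0, 333.0], [186.0, 293.0], [209.0, 305.0]]
58 -8 197 [[253.0, 331.0], [174.0, 291.0], [198.0, 303.0]]
62 -17 202 [[241.0, 330.0], [163.0, 290.0], [186.0, 302.0]]
tcp case 0.028361167737679646 0.18388036299736196 0.18201169790359858
```

The knee is at about 48° (x 10, z 183 mm) and the slim fingertip has slipped behind the knob. I lift, go back over it and push along its arc.

```bash
python3 -m crank '[[[0,0,-15,0,1],[0,0,-14,0,1],[4,-10,0,0,1],[0,-9,0,0,1],[0,0,0,0,1],[0,0,5,0,1],[0,0,5,0,1],[0,0,3,0,1],[0,0,3,0,1],[0,0,0,0,1]]]'
python3 -c "
from h import *
go();s=ctrl.get_state();p=s['position'];C,S=np.cos(YAW),np.sin(YAW);d=p[:2]-np.array(CASE);print('tcp case',C*d[0]+S*d[1],-S*d[0]+C*d[1],p[2])
"
```

```text
time: 12.75
position: [0.5732, 0.2726, 0.1968]
tool_rot: [2.046, 2.382, 0.006]
ft_force: [1.3, 0.9, 6.1]
grip_width: 0.006
grip_force: 3.0
t 12.75 p [0.5732 0.2726 0.1968] yang 0.152 zax [ 0.004  0.002 -1.   ] F [1.3 0.9 6.1] w 0.6 gf 3.0
tcp case 0.01022914651211181 0.18774505056975385 0.19675661499577551
```

```bash
python3 -m crank '[[[0,2,4,0,1],[0,3,4,0,1],[0,3.5,3.5,0,1],[0,3.5,3.5,0,1],[0,3.5,3.5,0,1],[0,3.2,3.5,0,1],[0,3.2,3.5,0,1]]]'
python3 -c "
from h import *
go();s=ctrl.get_state();p=s['position'];C,S=np.cos(YAW),np.sin(YAW);d=p[:2]-np.array(CASE);print('tcp case',C*d[0]+S*d[1],-S*d[0]+C*d[1],p[2])
"
```

```text
time: 13.33
position: [0.5948, 0.2755, 0.1704]
tool_rot: [2.046, 2.382, 0.004]
ft_force: [3.7, 0.1, 4.0]
grip_width: 0.004
grip_force: 2.2
t 13.33 p [0.5948 0.2755 0.1704] yang 0.151 zax [ 0.003  0.001 -1.   ] F [3.7 0.1 4. ] w 0.3 gf 2.2
tcp case 0.031955210683344455 0.1877471000205755 0.17042354353273034
```

```bash
python3 -m crank '[[[0,2,3,0,1],[0,1,3,0,1],[0,0,2,0,1],[0,0,2,0,1],[0,0,0,0,1]]]'
python3 -c "
from h import *
go()
snap('side','s3.png',(170,80,300,180),6)
im=last('side')
for t in (30,33.6,38,42):
  r=np.radians(t);x=-80+135*np.cos(r);z=83+135*np.sin(r)
  print(t,round(x),round(z),((proj(im,[cw(x,141,z),cw(x,201,z)])-[170,80])*6).round().tolist())
"
```

```text
time: 13.75
position: [0.5979, 0.2761, 0.1659]
tool_rot: [2.046, 2.382, 0.008]
ft_force: [-5.1, -3.0, 27.5]
grip_width: 0.006
grip_force: 13.8
t 13.75 p [0.5979 0.2761 0.1659] yang 0.151 zax [ 0.004  0.003 -1.   ] F [-5.1 -3.  27.5] w 0.5 gf 13.8
30 37 150 [[317.0, 367.0], [240.0, 328.0]]
33.6 32 158 [[310.0, 359.0], [233.0, 321.0]]
38 26 166 [[302.0, 351.0], [224.0, 313.0]]
42 20 173 [[293.0, 345.0], [216.0, 306.0]]
```

View pics/s3.png

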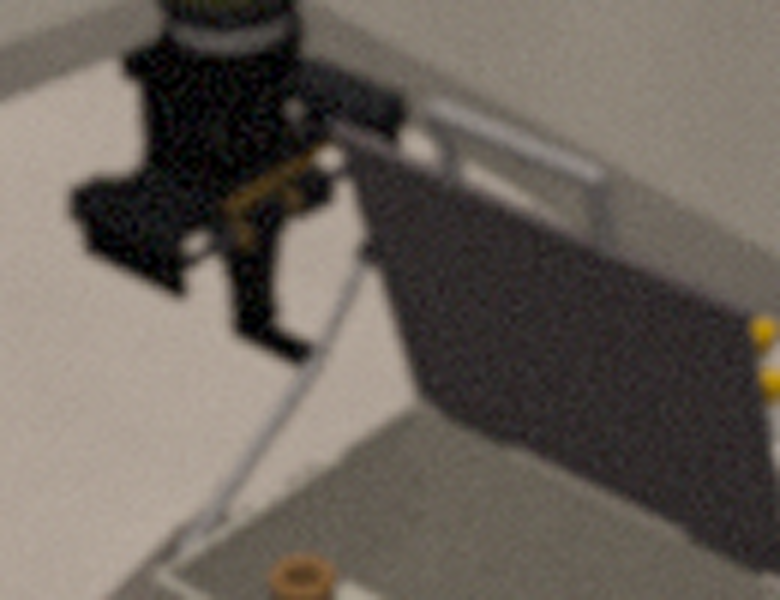

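The stay is at its stop, with the links in line past straight, the knob end at (308,352) and 27 N on the tool. I back off upward and check that it holds.

```bash
python3 -m crank '[[[0,0,-10,0,1],[0,0,-30,0,1],[0,0,-30,0,1],[0,0,-30,0,1],[0,0,0,0,1],[0,0,0,0,1],[0,0,0,0,1],[0,0,0,0,0.3]]]'
python3 -m crank '[[[20,-30,0,-0.12,0.3],[0,-30,0,-0.12,0.3],[0,-30,0,-0.12,0.3],[0,-30,0,-0.12,0.3],[0,0,0,-0.12,0.3],[0,0,0,-0.12,0.3],[0,0,0,-0.12,0.3],[0,0,0,-0.12,0.3],[0,0,0,-0.12,0.3],[0,0,0,-0.12,0.3]]]'
python3 -m crank '[[[0,0,0,-0.12,0.3],[0,0,0,-0.12,0.3],[0,0,0,-0.12,0.3]]]'
python3 -c "
from h import *
go(yang=YAW+np.pi/2)
im=snap('top','t2.png',(160,120,390,280),3.4)
print(((proj(im,[cw(0,80,85),cw(0,0,65),cw(0,-80,65)])-[160,120])*3.4).round())
"
```

```text
time: 14.47
position: [0.5947, 0.2759, 0.2576]
tool_rot: [-2.045, -2.383, 0.006]
ft_force: [-0.5, -0.0, -0.7]
grip_width: 0.032
grip_force: 0.0
time: 15.3
position: [0.4795, 0.2568, 0.2583]
tool_rot: [-0.333, -3.122, 0.003]
ft_force: [-0.5, 0.3, 0.4]
grip_width: 0.347
grip_force: 0.0
time: 15.55
position: [0.4796, 0.2568, 0.2582]
tool_rot: [0.231, -3.13, 0.003]
ft_force: [0.6, 0.6, 0.4]
grip_width: 0.348
grip_force: 0.0
t 15.55 p [0.4796 0.2568 0.2582] yang 1.718 zax [-0.003 -0.002 -1.   ] F [0.6 0.6 0.4] w 30.3 gf 0.0
turn 0.013 q7 1.21
[[139. 260.]
 [227. 252.]
 [312. 241.]]
```

View pics/t2.png

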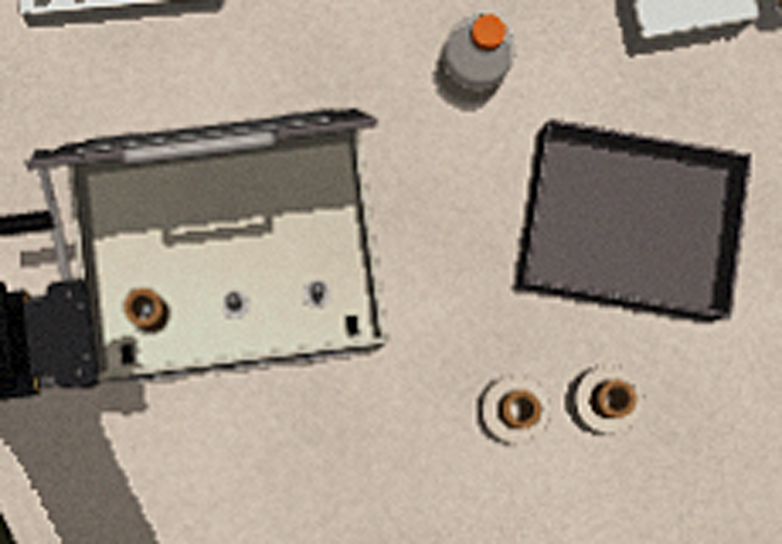

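The lid stays up. Core top is at crop (146,309), spindle tips at (235,300) and (318,293), and roll necks at (520,408) and (614,398). The spindle row is nearer the front than case x=0, so I measure it.

```bash
python3 -c "
from h import *
im=last('top')
f=lambda u,v,z:atz(im,160+u/3.4,120+v/3.4,z)
C,S=np.cos(YAW),np.sin(YAW)
for n,u,v,z in(('core',146,309,.085),('sp2',235,299,.065),('sp3',318,291,.065),('rA',520,408,.08),('rB',614,398,.08)):
  p=f(u,v,z);d=p[:2]-np.array(CASE);print(n,p.round(4),'case',(C*d[0]+S*d[1]).round(4),(-S*d[0]+C*d[1]).round(4))
go((.535,.159,.25),yang=YAW+np.pi/2)
"
```

```text
core [0.533  0.1573 0.085 ] case -0.0452 0.0789
sp2 [0.5446 0.0774 0.065 ] case -0.0444 -0.0019
sp3 [5.526e-01 5.000e-04 6.500e-02] case -0.0468 -0.0792
rA [ 0.4452 -0.1837  0.08  ] case -0.1779 -0.2473
rB [ 0.4543 -0.2704  0.08  ] case -0.1805 -0.3344
t 15.6 p [0.4796 0.2568 0.2582] yang 1.724 zax [-0.003 -0.002 -1.   ] F [-0.5  0.1  0.9] w 30.5 gf 0.0
turn 0.018 q7 1.22
[ -41.8 -104.3    8.3]
```

```bash
python3 -m crank '[[[-10,-26,2,0.018,-0.3],[-10,-26,2,0,-0.3],[-10,-26,2,0,-0.3],[-10,-27,2,0,-0.3],[0,0,0,0,-0.3],[0,0,0,0,-0.3]]]'
python3 -c "
from h import *
go((.533,.1575,.13),(.533,.1575,.047),yang=YAW+np.pi/2)
"
```

```text
time: 16.1
position: [0.5335, 0.1558, 0.2507]
tool_rot: [0.183, -3.134, 0.002]
ft_force: [0.0, 1.2, -0.0]
grip_width: 0.633
grip_force: 0.0
t 16.1 p [0.5335 0.1558 0.2507] yang 1.688 zax [-0.002 -0.001 -1.   ] F [ 0.   1.2 -0. ] w 55.1 gf 0.0
turn -0.018 q7 1.42
[  0.    1.9 120.7]
[-0.2  0.1 83. ]
```

```bash
python3 -m crank '[[[0,2,30,-0.018,-0.3],[0,0,35,0,-0.3],[0,0,35,0,-0.3],[0,0,30,0,-0.3],[0,0,30,0,-0.3],[0,0,20,0,-0.3],[0,0,15,0,-0.3],[0,0,8,0,-0.3],[0,0,0,0,-0.3]]]'
python3 -m crank '[[[0,0,0,0,1],[0,0,0,0,1],[0,0,0,0,1],[0,0,0,0,1],[0,0,0,0,1]]]' 10
python3 -m crank '[[[0,0,-15,0,1],[0,0,-20,0,1],[0,0,-25,0,1],[0,0,-30,0,1],[0,0,-30,0,1],[0,0,-20,0,1]]]'
python3 -c "
from h import *
im=last('top')
B=[(547,122),(749,155),(722,320),(517,290)]
P=np.array([atz(im,160+u/3.4,120+v/3.4,.06) for u,v in B]);print(P.round(3),P.mean(0))
go((P[:,0].mean(),P[:,1].mean(),.19),yang=None)
"
```

```text
time: 16.85
position: [0.533, 0.1573, 0.0516]
tool_rot: [0.218, -3.132, 0.003]
ft_force: [-10.4, -18.7, 20.9]
grip_width: 0.651
grip_force: 11.0
time: 17.27
position: [0.5327, 0.1591, 0.0498]
tool_rot: [0.218, -3.132, 0.001]
ft_force: [-4.8, -6.8, 12.1]
grip_width: 0.416
grip_force: 10.1
time: 17.77
position: [0.5331, 0.1619, 0.191]
tool_rot: [-0.222, 3.133, 0.002]
ft_force: [1.1, 0.6, -0.1]
grip_width: 0.414
grip_force: 10.1
[[ 0.716 -0.217  0.06 ]
 [ 0.686 -0.413  0.06 ]
 [ 0.528 -0.38   0.06 ]
 [ 0.555 -0.186  0.06 ]] [ 0.62138964 -0.2989634   0.06      ]
t 17.77 p [0.5331 0.1619 0.191 ] yang 1.713 zax [ 0.001  0.001 -1.   ] F [ 1.1  0.6 -0.1] w 36.0 gf 10.1
[-2.230e+01 -4.687e+02  4.000e-01]
```

```bash
python3 -m crank '[[[-1,-36,0,0,1],[-2,-36,0,0,1],[-2,-36,0,0,1],[-2,-36,0,0,1],[-2,-36,0,0,1],[-2,-36,0,0,1],[-2,-36,0,0,1],[-2,-36,0,0,1],[-2,-36,0,0,1],[-2,-36,0,0,1]]]'
python3 -m crank '[[[-1,-36,0,0,1],[-1,-36,0,0,1],[-1,-36,0,0,1],[0,0,20,0,1],[0,0,35,0,1],[0,0,35,0,1],[0,0,25,0,1],[0,0,15,0,1],[0,0,5,0,1]]]'
python3 -m crank '[[[0,0,0,0,-0.4],[0,0,0,0,-0.4],[0,0,0,0,-0.4],[0,0,-20,0,-0.4],[0,0,-30,0,-0.4],[0,0,-30,0,-0.4],[0,0,-35,0,-0.4],[0,0,-20,0,-0.4]]]'
python3 -m crank '[[[30,10,0,0,-0.4],[30,10,0,0,-0.4],[0,0,0,0,-0.4]]]'
python3 -c "
from h import *
go()
im=snap('top','t3.png',(160,120,390,280),3.4)
"
```

```text
time: 18.6
position: [0.6031, -0.1929, 0.1878]
tool_rot: [0.223, -3.132, -0.003]
ft_force: [-0.6, 0.6, -1.2]
grip_width: 0.416
grip_force: 10.1
time: 19.35
position: [0.6195, -0.2973, 0.0498]
tool_rot: [0.222, -3.128, -0.006]
ft_force: [0.3, -0.4, -0.4]
grip_width: 0.413
grip_force: 10.1
time: 20.02
position: [0.6226, -0.3017, 0.1955]
tool_rot: [-0.22, 3.127, -0.005]
ft_force: [0.6, -0.2, 0.9]
grip_width: 0.696
grip_force: 0.0
time: 20.27
position: [0.5528, -0.2904, 0.1904]
tool_rot: [0.213, -3.133, -0.004]
ft_force: [-0.2, -1.8, -0.9]
grip_width: 0.7
grip_force: 0.0
t 20.27 p [ 0.5528 -0.2904  0.1904] yang 1.706 zax [-0.001  0.003 -1.   ] F [-0.2 -1.8 -0.9] w 60.9 gf 0.0
```

View pics/t3.png

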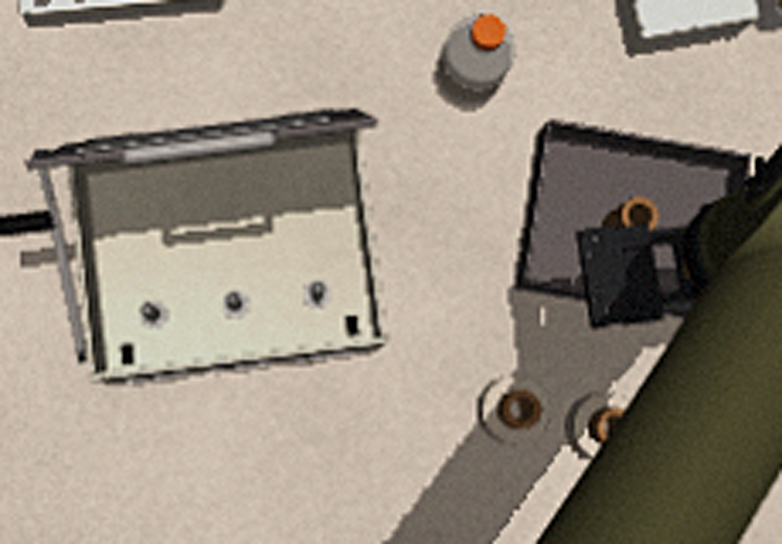

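The core stands in the bin at (640,215), and the stay is still locked. Roll B was knocked and now sits near (607,425). Roll A is unchanged at (520,408), so I take it first.

```bash
python3 -c "
from h import *
im=last('top')
f=lambda u,v,z:atz(im,160+u/3.4,120+v/3.4,z)
a=f(520,408,.08);print(a,f(607,426,.08))
for u,v in((151,313),(235,299),(318,291)):print(f(u,v,.065).round(4))
print(cw(-45,79.5,65),cw(-45,-.5,65),cw(-45,-80,65))
go((a[0],a[1],.19),(a[0],a[1],.050),yang=YAW+np.pi/2)
"
```

```text
[ 0.44517739 -0.18371959  0.08      ] [ 0.42891775 -0.26344827  0.08      ]
[0.531  0.1549 0.065 ]
[0.5446 0.0774 0.065 ]
[5.526e-01 5.000e-04 6.500e-02]
[0.5330386 0.1579422 0.065    ] [0.54377412 0.0786658  0.065     ] [ 5.54442536e-01 -1.15134332e-04  6.50000000e-02]
t 20.32 p [ 0.5561 -0.2899  0.1909] yang 1.708 zax [ 0.002  0.002 -1.   ] F [ 1.3 -0.8  0.2] w 61.0 gf 0.0
turn 0.003 q7 2.37
[ 95.7 120.1   0.8]
[  0.4  -0.2 140. ]
```

```bash
python3 -m crank '[[[24,30,0,0,-0.4],[24,30,0,0,-0.4],[24,30,0,0,-0.4],[24,30,0,0,-0.4],[0,0,0,0,-0.4],[0,0,0,0,-0.4]]]'
python3 -c "
from h import *
go((.4452,-.1837,.19),(.4452,-.1837,.050))
"
```

```text
time: 20.82
position: [0.4476, -0.182, 0.1909]
tool_rot: [-0.225, 3.127, 0.006]
ft_force: [-0.3, -0.2, -0.2]
grip_width: 0.699
grip_force: 0.0
t 20.82 p [ 0.4476 -0.182   0.1909] yang 1.714 zax [ 0.006  0.004 -1.   ] F [-0.3 -0.2 -0.2] w 60.8 gf 0.0
[ 2.6 -1.3  0.9]
[  0.9  -0.5 140. ]
```

```bash
python3 -m crank '[[[2.5,-1,25,0,-0.4],[0,0,35,0,-0.4],[0,0,30,0,-0.4],[0,0,20,0,-0.4],[0,0,15,0,-0.4],[0,0,10,0,-0.4],[0,0,5,0,-0.4],[0,0,0,0,-0.4]]]'
python3 -m crank '[[[0,0,0,0,1],[0,0,0,0,1],[0,0,0,0,1],[0,0,0,0,1],[0,0,0,0,1]]]' 20
python3 -m crank '[[[0,0,-15,0,1],[0,0,-20,0,1],[0,0,-25,0,1],[0,0,-30,0,1],[0,0,-30,0,1],[0,0,-20,0,1]]]'
python3 -c "
from h import *
go((.5535,0,.19),yang=YAW+np.pi/2)
"
```

```text
time: 21.48
position: [0.445, -0.1859, 0.0486]
tool_rot: [0.22, -3.133, 0.003]
ft_force: [-0.0, -0.1, -0.5]
grip_width: 0.702
grip_force: 0.0
time: 21.9
position: [0.445, -0.1848, 0.0495]
tool_rot: [-0.222, 3.132, 0.001]
ft_force: [-0.1, 0.9, 1.2]
grip_width: 0.404
grip_force: 4.4
time: 22.4
position: [0.4451, -0.1852, 0.1916]
tool_rot: [-0.221, 3.131, 0.0]
ft_force: [0.7, -0.3, -1.7]
grip_width: 0.407
grip_force: 20.0
t 22.4 p [ 0.4451 -0.1852  0.1916] yang 1.712 zax [ 0.003  0.    -1.   ] F [ 0.7 -0.3 -1.7] w 35.4 gf 20.0
turn 0.006 q7 2.01
[-132.3  169.     2. ]
```

```bash
python3 -m crank '[[[-20,25,0,0,1],[-20,25,0,0,1],[-20,25,0,0,1],[-20,25,0,0,1],[-20,25,0,0,1],[-20,25,0,0,1],[-12,19,0,0,1],[0,0,0,0,1],[0,0,0,0,1]]]'
python3 -c "
from h import *
go((.5535,0.0002,.13),(.5535,0.0002,.054),yang=YAW+np.pi/2)
im=snap('side','s4.png',(170,80,300,230),4)
"
```

```text
time: 23.15
position: [0.5513, 0.0026, 0.1884]
tool_rot: [0.227, -3.132, 0.001]
ft_force: [-1.2, -1.1, -2.3]
grip_width: 0.401
grip_force: 20.0
t 23.15 p [0.5513 0.0026 0.1884] yang 1.715 zax [-0.001 -0.001 -1.   ] F [-1.2 -1.1 -2.3] w 34.9 gf 20.0
turn 0.01 q7 1.75
[-2.  -2.7 58.4]
[-0.1  0.  76. ]
```

View pics/s4.png

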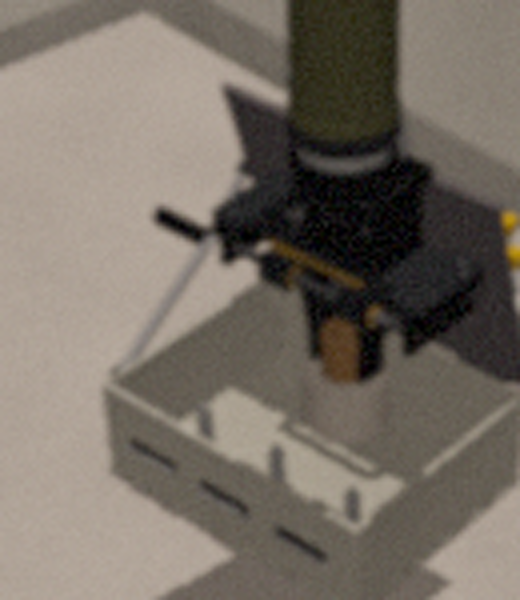

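The roll hangs upright in the grip, over spindle 3 at (352,490). As a cross-check I project the expected spindle tips into this side view: (205,408), (277,448) and (352,489).

```bash
python3 -c "
from h import *
im=last('side')
for y in(79.5,-.5,-80):print(((proj(im,[cw(-45,y,65),cw(-45,y,5)])-[170,80])*4).round().tolist())
print(((proj(im,[(.5513,.0026,.218),(.5513,.0026,.138),(.5513,.0026,.184)])-[170,80])*4).round().tolist())
"
python3 -m crank '[[[-2,-2.5,20,-0.01,1],[0,0,20,0,1],[0,0,10,0,1],[0,0,8,0,1],[0,0,0,0,1]]]'
python3 -c "
from h import *
go((.5535,0.0002,.13),(.5535,0.0002,.054))"
```

```text
[[202.0, 403.0], [206.0, 458.0]]
[[275.0, 444.0], [277.0, 499.0]]
[[351.0, 487.0], [351.0, 543.0]]
[[344.0, 329.0], [345.0, 414.0], [344.0, 366.0]]
time: 23.62
position: [0.5523, -0.002, 0.1296]
tool_rot: [0.235, -3.13, 0.0]
ft_force: [-0.9, -0.2, -2.4]
grip_width: 0.405
grip_force: 20.0
t 23.62 p [ 0.5523 -0.002   0.1296] yang 1.721 zax [-0.003 -0.    -1.   ] F [-0.9 -0.2 -2.4] w 35.2 gf 20.0
[-1.5  2.  -0.4]
[-0.2 -0.  76. ]
```

Predicted and seen tips agree to about 1 px. I lower gently.

```bash
python3 -m crank '[[[-1,1,8,0,1],[0,0,6,0,1],[0,0,6,0,1],[0,0,6,0,1]]]'
python3 -c "
from h import *
go((.5535,0.0002,.054))"
python3 -m crank '[[[0,0,5,0,1],[0,0,5,0,1],[0,0,5,0,1],[0,0,5,0,1]]]'
python3 -c "
from h import *
go((.5535,0.0002,.054))"
```

```text
time: 23.95
position: [0.5548, 0.0001, 0.1048]
tool_rot: [-0.238, 3.132, 0.0]
ft_force: [-0.4, 0.9, -2.5]
grip_width: 0.401
grip_force: 20.0
t 23.95 p [5.548e-01 1.000e-04 1.048e-01] yang 1.722 zax [ 0.001  0.    -1.   ] F [-0.4  0.9 -2.5] w 34.9 gf 20.0
[ 1.3  0.3 50.8]
time: 24.28
position: [0.5546, -0.0, 0.0845]
tool_rot: [-0.237, 3.132, 0.0]
ft_force: [0.7, 0.6, -1.0]
grip_width: 0.402
grip_force: 20.0
t 24.28 p [ 0.5546 -0.      0.0845] yang 1.722 zax [ 0.  0. -1.] F [ 0.7  0.6 -1. ] w 34.9 gf 20.0
[ 1.1  0.4 30.5]
```

```bash
python3 -m crank '[[[0,0,6,0,1],[0,0,6,0,1],[0,0,6,0,1],[0,0,5,0,1],[0,0,4,0,1],[0,0,3,0,1]]]'
python3 -c "
from h import *
go()"
python3 -m crank '[[[0,0,0,0,0.3],[0,0,0,0,0],[0,0,0,0,-0.1],[0,0,0,0,-0.3],[0,0,-10,0,-0.3],[0,0,-20,0,-0.3],[0,0,-25,0,-0.3],[0,0,-30,0,-0.3],[0,0,-30,0,-0.3],[0,0,-25,0,-0.3]]]'
python3 -c "
from h import *
go((.4289,-.2634,.19),yang=YAW+np.pi/2)"
```

```text
time: 24.78
position: [0.5543, -0.0001, 0.0544]
tool_rot: [0.237, -3.132, 0.0]
ft_force: [-9.5, -1.7, 23.0]
grip_width: 0.404
grip_force: 20.0
t 24.78 p [ 5.543e-01 -1.000e-04  5.440e-02] yang 1.722 zax [-0.001 -0.    -1.   ] F [-9.5 -1.7 23. ] w 35.1 gf 20.0
time: 25.62
position: [0.5552, -0.0003, 0.1982]
tool_rot: [-0.236, 3.13, 0.001]
ft_force: [1.2, -0.8, -0.7]
grip_width: 0.649
grip_force: 0.0
t 25.62 p [ 5.552e-01 -3.000e-04  1.982e-01] yang 1.722 zax [ 0.003  0.001 -1.   ] F [ 1.2 -0.8 -0.7] w 56.5 gf 0.0
turn 0.016 q7 1.76
[ 160.5 -243.7    7.7]
```

```bash
python3 -m crank '[[[25,10,0,-0.015,-0.4],[30,20,0,0,-0.4],[30,20,0,0,-0.4],[0,30,0,0,-0.4],[0,0,0,0,-0.4],[0,0,0,0,-0.4]]]'
python3 -c "
from h import *
im=snap('top','t4.png',(160,120,390,280),3.4)
go()"
```

```text
time: 26.12
position: [0.4575, 0.0668, 0.1961]
tool_rot: [-0.266, 3.128, 0.002]
ft_force: [-0.5, 0.6, -0.7]
grip_width: 0.702
grip_force: 0.0
t 26.17 p [0.458  0.0653 0.1959] yang 1.738 zax [ 0.002  0.001 -1.   ] F [-0.6 -0.7  0.2] w 60.7 gf 0.0
```

View pics/t4.png

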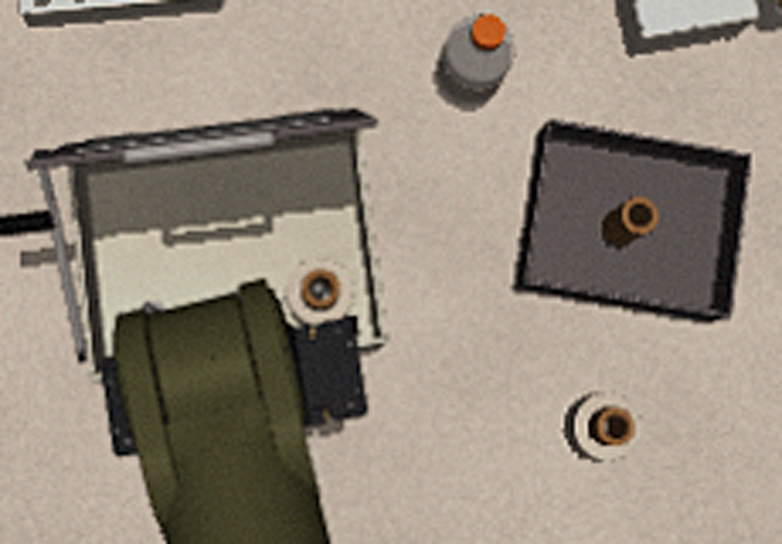

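Roll A sits on spindle 3 at (320,289), the core stands in the bin, and roll B's neck is at (613,427).

```bash
python3 -c "
from h import *
im=last('top')
p=atz(im,160+613/3.4,120+427/3.4,.08);print(p)
go((p[0],p[1],.19),yang=YAW+np.pi/2)"
```

```text
[ 0.42800736 -0.26897025  0.08      ]
t 26.17 p [0.458  0.0653 0.1959] yang 1.738 zax [ 0.002  0.001 -1.   ] F [-0.6 -0.7  0.2] w 60.7 gf 0.0
turn 0.033 q7 1.49
[  74.6 -327.3    5.7]
```

```bash
python3 -m crank '[[[0,-33,0,0.03,-0.4],[0,-33,0,0,-0.4],[6,-33,0,0,-0.4],[10,-33,0,0,-0.4],[10,-33,0,0,-0.4],[10,-33,0,0,-0.4],[10,-33,0,0,-0.4],[10,-33,0,0,-0.4],[10,-33,0,0,-0.4],[8,-30,0,0,-0.4]]]'
python3 -m crank '[[[0,0,0,0,-0.4],[0,0,0,0,-0.4]]]'
python3 -c "
from h import *
go((.428,-.269,.19),(.428,-.269,.050))
"
```

```text
time: 27.0
position: [0.4285, -0.2727, 0.1958]
tool_rot: [-0.208, 3.133, -0.002]
ft_force: [1.0, 0.6, -0.1]
grip_width: 0.703
grip_force: 0.0
time: 27.17
position: [0.4285, -0.2722, 0.1954]
tool_rot: [0.203, -3.134, 0.003]
ft_force: [1.0, 0.6, -0.9]
grip_width: 0.699
grip_force: 0.0
t 27.17 p [ 0.4285 -0.2722  0.1954] yang 1.7 zax [-0.001 -0.002 -1.   ] F [ 1.   0.6 -0.9] w 60.8 gf 0.0
[0.1 3.2 5.4]
[-1.0e-01  3.0e-01  1.4e+02]
```

```bash
python3 -m crank '[[[0,3,30,0,-0.4],[0,0,35,0,-0.4],[0,0,30,0,-0.4],[0,0,20,0,-0.4],[0,0,15,0,-0.4],[0,0,10,0,-0.4],[0,0,5,0,-0.4],[0,0,0,0,-0.4]]]'
python3 -m crank '[[[0,0,0,0,1],[0,0,0,0,1],[0,0,0,0,1],[0,0,0,0,1],[0,0,0,0,1]]]' 20
python3 -m crank '[[[0,0,-15,0,1],[0,0,-20,0,1],[0,0,-25,0,1],[0,0,-30,0,1],[0,0,-30,0,1],[0,0,-30,0,1],[0,0,-10,0,1]]]'
python3 -c "
from h import *
go((.545,.0785,.21),yang=YAW+np.pi/2)
"
```

```text
time: 27.83
position: [0.4291, -0.2651, 0.0494]
tool_rot: [0.215, -3.133, -0.001]
ft_force: [-0.4, 0.1, 0.6]
grip_width: 0.703
grip_force: 0.0
time: 28.25
position: [0.4301, -0.2672, 0.051]
tool_rot: [-0.213, 3.132, -0.004]
ft_force: [-0.4, -2.8, 0.7]
grip_width: 0.408
grip_force: 4.4
time: 28.83
position: [0.4307, -0.2666, 0.2135]
tool_rot: [-0.213, 3.129, -0.0]
ft_force: [1.4, -0.9, -2.0]
grip_width: 0.403
grip_force: 20.0
t 28.83 p [ 0.4307 -0.2666  0.2135] yang 1.707 zax [ 0.006  0.    -1.   ] F [ 1.4 -0.9 -2. ] w 35.1 gf 20.0
turn 0.001 q7 2.21
[-159.5  326.6    4.2]
```

```bash
python3 -m crank '[[[-16,33,0,0,1],[-16,33,0,0,1],[-16,33,0,0,1],[-16,33,0,0,1],[-16,33,0,0,1],[-16,33,0,0,1],[-16,33,0,0,1],[-16,33,0,0,1],[-16,33,0,0,1],[-15,29,0,0,1]]]'
python3 -m crank '[[[0,0,20,0,1],[0,0,20,0,1],[0,0,0,0,1],[0,0,0,0,1]]]'
python3 -c "
from h import *
go((.545,.0785,.13),(.545,.0785,.055),yang=YAW+np.pi/2)
"
```

```text
time: 29.67
position: [0.5418, 0.0818, 0.2083]
tool_rot: [0.216, -3.132, -0.001]
ft_force: [-1.2, -0.3, -1.7]
grip_width: 0.404
grip_force: 20.0
time: 30.0
position: [0.5409, 0.0784, 0.1681]
tool_rot: [0.213, -3.13, 0.002]
ft_force: [-0.3, -0.7, -2.1]
grip_width: 0.402
grip_force: 20.0
t 30.0 p [0.5409 0.0784 0.1681] yang 1.706 zax [-0.004 -0.002 -1.   ] F [-0.3 -0.7 -2.1] w 34.9 gf 20.0
turn 0.001 q7 1.62
[-4.3 -0.4 38.1]
[-0.3  0.1 75. ]
```

```bash
python3 -m crank '[[[-4.5,0,20,0,1],[0,0,16,0,1],[0,0,6,0,1],[0,0,6,0,1],[0,0,6,0,1],[0,0,6,0,1],[0,0,5,0,1]]]'
python3 -c "
from h import *
go((.545,.0785,.055))"
python3 -m crank '[[[0,0,5,0,1],[0,0,5,0,1],[0,0,5,0,1]]]'
python3 -c "
from h import *
go((.545,.0785,.055))"
```

```text
time: 30.58
position: [0.5474, 0.0795, 0.1051]
tool_rot: [-0.214, 3.133, 0.001]
ft_force: [0.0, -0.2, -2.3]
grip_width: 0.404
grip_force: 20.0
t 30.58 p [0.5474 0.0795 0.1051] yang 1.707 zax [ 0.001  0.001 -1.   ] F [ 0.  -0.2 -2.3] w 35.2 gf 20.0
[ 2.5 -0.7 50.1]
time: 30.83
position: [0.5472, 0.0796, 0.0897]
tool_rot: [-0.214, 3.134, 0.0]
ft_force: [-0.5, -0.2, -2.9]
grip_width: 0.406
grip_force: 20.0
t 30.83 p [0.5472 0.0796 0.0897] yang 1.707 zax [ 0.  0. -1.] F [-0.5 -0.2 -2.9] w 35.3 gf 20.0
[ 2.3 -0.8 34.7]
```

```bash
python3 -m crank '[[[1,-0.5,6,0,1],[0,0,6,0,1],[0,0,6,0,1],[0,0,6,0,1],[0,0,5,0,1],[0,0,3,0,1],[0,0,2,0,1]]]'
python3 -c "
from h import *
go()"
python3 -m crank '[[[0,0,0,0,0.3],[0,0,0,0,0],[0,0,0,0,-0.1],[0,0,0,0,-0.3],[0,0,-10,0,-0.3],[0,0,-20,0,-0.3],[0,0,-25,0,-0.3],[0,0,-30,0,-0.3],[0,0,-30,0,-0.3],[0,0,-25,0,-0.3]]]'
python3 -m crank '[[[30,-20,0,0,-0.3],[30,-30,0,0,-0.3],[30,-30,0,0,-0.3],[10,-30,0,0,-0.3],[0,-30,0,0,-0.3],[0,-30,0,0,-0.3],[0,-30,0,0,-0.3],[0,0,0,0,-0.3],[0,0,0,0,-0.3]]]'
python3 -c "
from h import *
go()
a=snap('top','x.png',(160,120,390,280),3.4)['pixels'][120:280,160:390];b=snap('side','x2.png',(170,60,400,230),3.4)['pixels'][60:230,170:400]
r=lambda p:cv2.resize(p,(450,320),interpolation=cv2.INTER_CUBIC)
m=np.vstack([cv2.resize(a,(430,300)),cv2.resize(b,(430,300))]);cv2.imwrite('pics/fin.png',m[...,::-1])
"
```

```text
time: 31.42
position: [0.5459, 0.0786, 0.0557]
tool_rot: [0.214, -3.134, 0.001]
ft_force: [-4.1, -2.0, 13.0]
grip_width: 0.403
grip_force: 19.9
t 31.42 p [0.5459 0.0786 0.0557] yang 1.707 zax [-0.001 -0.    -1.   ] F [-4.1 -2.  13. ] w 35.1 gf 19.9
time: 32.25
position: [0.5467, 0.0786, 0.1991]
tool_rot: [-0.213, 3.132, 0.001]
ft_force: [0.2, 1.2, 0.0]
grip_width: 0.648
grip_force: 0.0
time: 33.0
position: [0.4751, -0.1337, 0.1968]
tool_rot: [-0.206, 3.134, 0.0]
ft_force: [-0.5, 0.8, -0.3]
grip_width: 0.653
grip_force: 0.0
t 33.0 p [ 0.4751 -0.1337  0.1968] yang 1.702 zax [ 0.001  0.    -1.   ] F [-0.5  0.8 -0.3] w 56.8 gf 0.0
```

View pics/fin.png

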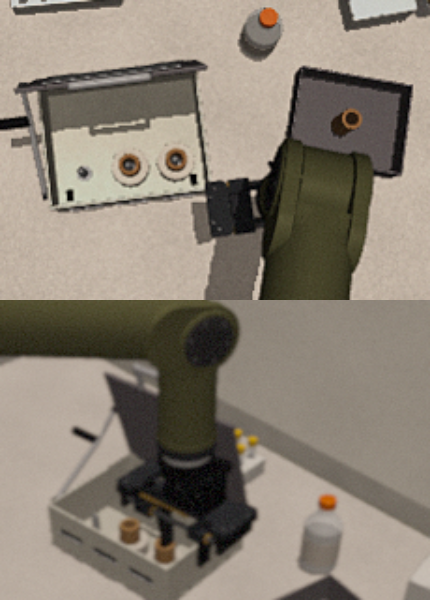

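Both rolls sit on the spindles at (130,165) and (176,160), the core stands in the bin at (350,120), and the lid is up on its straightened stay.

```bash
python3 -c "
from h import *
print(job.close_job())"
```

```text
the job is handed in; nothing more can be done
None
```

The job is handed in; I got no verdict back. In the last pictures the lid stands up on its locked stay, the one spent core is in the bin, both label rolls are seated on spindles 2 and 3, and the bottle and jar were never touched.

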